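# Feed a block through the one-way flap to the stop

## Robot

A 7-joint arm with a two-finger parallel gripper is mounted at the origin on a cart in front of the work surface, level with it; the furniture and walls round the work are solid. World frame = base frame: x ahead of the robot, y to its left, z up, the work surface at z = 0. Lengths are in m, angles in rad, forces in N, time in s.
With the tool pointing down it reaches from about 0.4 to 0.85 m from the base axis. Payload 6.9 kg.
Tool frame: the origin (TCP) lies midway between the tips of the shut fingers; the grasp point (between the pads) lies 19 mm behind it; z points along the fingers, y is the line along which they close (so a half turn about z gives the same grasp; the last joint's range is limited). The gripper opens to 85 mm and grips with 20 to 120 N. Pads are 22 mm wide; open, the fingers measure 114 mm over their backs; the gripper's body (76 mm by 85 mm) begins 54 mm behind the grasp point. The pads swing forward as they close: fully open they stand 13 mm farther back than shut.
Start: joints at [-1.119, 0.507, -0.238, 1.5, 0.126, 1.149, -0.155], TCP at [0.212, 0.588, 0.21] pointing down, gripper open.
Joint ranges: [-3.08, 3.08], [-0.24, 2.05], [-1.43, 1.35], [0, 2.5], [-1.52, 4.66], [0.17, 1.96], [-2.89, 2.89]. Speed limits (rad/s): [2.39, 2.39, 3.14, 3.14, 3.14, 3.14, 3.14].

## Interface

Orientations are given as a unit quaternion [w, x, y, z].
In Python, from workcell import readout, viewer, order gives the robot as it stands.
- The arm moves only by the shell command python3 -m pendant 'ROWS' [OPENING] [FORCE]. ROWS is JSON, a list of rows, each a list of 4 numbers: the shift along the tool's x, y, z normalised to -1 to 1, where 1 is 500 mm, then the turn about the tool's z normalised to -1 to 1, where 1 is 60 degrees. In form: [[tx, ty, tz, yaw], ...]. A call has 1 to 12 rows; each row shifts and turns the commanded pose from where the row before left it, along the tool's axes as they then stand; what a row does not reach is not made up. A row lasts 1/10 s, in which the tool goes at most 50 mm and 8.59 degrees, less where a joint would pass 70% of its speed; a pose out of reach is approached as far as the arm can. A call with a number of a shift or a turn outside -1 to 1 is refused whole. A call with a gripper value outside its range is refused whole. OPENING is the opening, from -1 (shut) to 1 (fully open), so that 0 is half open, set as the call begins (- or left out, the last holds). The fingers move at their own pace and stop on an object; FORCE is the grip in N (left out, the last holds). Time passes only in rows, so rows that do not move let the fingers close. It gives the time, the measured TCP pose, the force, the opening and the grip force at its end, in the units of the state.
- readout.read_state(): the state, without advancing time (a new reading comes with each control period).
- viewer.capture(name): name is "side" or "top" or "wrist"; returns (picture, depth): 384x512x3 uint8, red, green, blue; 384x512 float32, m along the optical axis (not along the pixel's ray), 0 where there is no reading.
- viewer.camera_info(name): a dict with "K" (3x3 intrinsics, pixels), "k1" (the pictures are not rectified: a ray, as slopes to the right and down, at radius r is drawn at 1 + k1 r^2 times it, then the intrinsics apply), "world_from_camera" (4x4, takes a point from camera to world coordinates). Camera axes: x right, y down, z forward; pixel columns grow to the right and rows downward; lengths in m; the calibration is good to about 2 mm. A picture is of the moment at which its call begins: read the wrist's pose just before it. camera_info takes no time and is no camera call; for the wrist camera it gives the pose at the moment of the call.
- order.close_job(): hands the job in; it is judged then, once.
The state is a dict: "time": time; "q": joint angles; "joint_velocities": joint speeds; "joint_efforts": joint torques, N m; "ee_pos": TCP position; "eef_rot": TCP orientation; "contact_force": force on the tool from outside, world axes, zero at the start; "wrist_torque": the same for the moment, N m; "width": finger opening in m; "finger_force": force on a finger pad.
Only numpy, scipy, OpenCV 4.12 (cv2) and the standard library are available. Lean on these libraries where they do the work, as an engineer would, in place of code of your own. Each camera call takes 0.05 s, during which the arm holds its last target. There are 200 camera calls.

## Task

Lay the 120 mm planed wooden block lengthwise in the open end of the feed chute, then push it along the chute so that it opens the sprung one-way flap itself, and press it home against the rubber-faced stop with about 10 N (never above 25 N) for half a second. Take the hand away upwards so that the flap is shut behind the block and the block stays lying in the chute between flap and stop. Leave the tape measure and the two offcuts where they are.

Things in the scene. Friction and masses are not known exactly. Their poses are not given: they have to be found in the camera images.
- part: Planed wooden block, 55 mm (its x) by 120 mm (its y, the long way) by 45 mm high (its z), 0.11 to 0.22 kg. Origin at the centre of its underside. It starts lying flat on the bench to the left. Either end may go first.
- chute: Straight feed chute fixed to the bench, crosswise. Origin on the bench under the shut flap, mid channel; +x = feed direction (roughly to the robot's right), +y = hinge side (away from the robot). Plywood floor at z = 6 mm; wooden side rails with inner faces at y = -30.5 and +30.5 mm, 14 mm thick, tops at z = 18 mm. Ends at x = +230 mm.
- infeed (a point): Middle of the infeed on the channel floor: chute x = -72, y = 0, z = 6 mm. The infeed is the channel from its open end (chute x = -145 mm) to the flap at x = 0. A block lying in it stands 33 mm out above the rails, to z = 51 mm.
- flap_hinge (a point): Top of the flap's upright hinge pin: chute x = 0, y = 50.5, z = 56 mm. The flap is a steel leaf, z = 20 to 50 mm (above the rails), reaching when shut from the pin across to y = -1 mm, half the channel. It snaps shut behind the block once the block's tail is 46 mm past x = 0.
- stop_zone (a point): Fixed point of the chute (x = 192, y = 0, z = 25 mm), NOT the stop itself. The stop, a dark wooden block with a rubber face (z = 10 to 40 mm), is clamped with its face anywhere from chute x = 182 to 202 mm, newly each time; this is not reported: find it by feel. With the block home its tail is thus 62 to 82 mm past the flap line.
- flap (a joint): Flap angle, rad: 0 shut, up to 1.4 open in the feed direction only, about 1.1 as the block passes. A spring always shuts it; pushing the block through takes about 3 to 10 N. It does not open backwards: a finger that followed the block past it must be lifted straight up, not drawn back out.
- stop_pad (a joint): How far the stop's rubber face is pressed in, m: 0 unloaded, 15 N per mm (10 N is only 0.67 mm, 25 N is 1.67 mm, less than the noise of this reading), so go by the felt force. It springs back fully: ease off gently before lifting the hand.
- tape: Bystander: tape measure, 38 x 74 x 65 mm, origin at the centre of its underside. Leave it alone.
- offcut_short: Bystander: short wooden offcut 50 x 70 x 40 mm, origin at the centre of its underside. Leave it alone.
- offcut_thick: Bystander: thick wooden offcut 60 x 90 x 60 mm, origin at the centre of its underside. Leave it alone.
Mind the look-alikes: they are no part of the job. Leave any orange, purple or yellow look-alike of the part alone.

How it is judged:
On the way, in this order (a step that is already met when the one before it is completed fails the run):
1. the block lies flat and lengthwise in the infeed, before the shut flap (y of part in the frame of chute between -0.006 and 0.006 m and z of part in the frame of chute below 0.01 m and angle between the y axis of part and the x axis of chute, either way round below 0.08 rad and x of part in the frame of chute between -0.15 and -0.055 m and value of joint flap below 0.2 rad), for 0.2 s.
2. the block pushes the flap open and is half through it (y of part in the frame of chute between -0.006 and 0.006 m and z of part in the frame of chute below 0.01 m and angle between the y axis of part and the x axis of chute, either way round below 0.08 rad and x of part in the frame of chute between -0.02 and 0.1 m and value of joint flap above 0.8 rad), for 0.05 s.
3. the block is pressed against the rubber-faced stop with 5 to 20 N for 0.3 s (y of part in the frame of chute between -0.006 and 0.006 m and z of part in the frame of chute below 0.01 m and angle between the y axis of part and the x axis of chute, either way round below 0.08 rad and x of part in the frame of chute above 0.106 m and value of joint stop_pad between 0.00033 and 0.00133 m), for 0.3 s.
At the end, for the whole second after the job is handed in: The block lies flat in the chute (within 6 mm of the middle, within 5 degrees of lengthwise, underside under 10 mm above the bench) with its tail end at least 52 mm past the flap line, released and at rest; the flap is shut (under 0.06 rad) and the stop's rubber face is no longer pressed (y of part in the frame of chute between -0.006 and 0.006 m and z of part in the frame of chute below 0.01 m and angle between the y axis of part and the x axis of chute, either way round below 0.08 rad and x of part in the frame of chute between 0.112 and 0.146 m and value of joint flap below 0.06 rad and value of joint stop_pad below 0.0003 m and linear speed of part below 0.02 m/s and contact force between the fingers and part below 0.1 N); the robot touches nothing.
It fails at once if the stop is pressed with more than 25 N (value of joint stop_pad above 0.00167 m).
It fails at once if the flap is opened before the block reaches it (value of joint flap above 0.3 rad and x of part in the frame of chute below -0.068 m).
It fails at once if the block is lifted over the flap (x of part in the frame of chute between -0.04 and 0.25 m and y of part in the frame of chute between -0.08 and 0.08 m and z of part in the frame of chute above 0.025 m).
It fails at once if the tape measure or one of the two offcuts is disturbed (moved over 15 mm) (distance of any of tape, offcut_short, offcut_thick from where it was at the start of the episode above 0.015 m).
It also fails if it takes over 64 s, if anything falls off the work surface, if the arm or the gripper's body presses on something with over 40 N, if the wrist force passes 120 N, or if a joint passes its speed limit or range.

## Working session

There is one attempt and no reset: what is moved stays moved. The work goes in short steps, Python scripts to look and compute and a shell command to move; the robot and the scene stay as the last step left them, time stands still between calls to the robot, and variables do not carry over. Pictures are saved under pics/ and viewed, at most 10 in all, crops included, and the job is handed in when it is done.

```bash
mkdir -p pics; cat > h.py <<'E'
import numpy as np, cv2
from workcell import readout, viewer, order
def info(n):
    c=viewer.camera_info(n); return np.array(c["K"]),c["k1"],np.array(c["world_from_camera"])
def rays(n,uv,ci=None):
    K,k1,T=ci or info(n)
    uv=np.atleast_2d(uv).astype(float)
    d=(uv-[K[0,2],K[1,2]])/[K[0,0],K[1,1]]
    s=d.copy()
    for _ in range(20): s=d/(1+k1*(s**2).sum(1,keepdims=True))
    return T[:3,3],np.c_[s,np.ones(len(s))]@T[:3,:3].T
def onplane(n,uv,z,ci=None):
    o,d=rays(n,uv,ci); return o+d*((z-o[2])/d[:,2])[:,None]
def pts(n,depth,ci=None):
    ci=ci or info(n); h,w=depth.shape
    u,v=np.meshgrid(np.arange(w),np.arange(h))
    o,d=rays(n,np.c_[u.ravel(),v.ravel()],ci)
    return (o+d*depth.ravel()[:,None]).reshape(h,w,3)
def grab(n,name):
    ci=info(n); p,d=viewer.capture(n); cv2.imwrite(f"pics/{name}.png",p[:,:,::-1]); np.savez(f"pics/{name}.npz",p=p,d=d,K=ci[0],k1=ci[1],T=ci[2]); return p,d,ci
E
python3 - <<'E'
from h import *
s=readout.read_state(); print(s)
a=grab("top","top0");b=grab("side","side0")
for x in (a,b): print(x[2][2].round(3), x[2][0].round(1), x[2][1])
cv2.imwrite("pics/both0.png",cv2.resize(np.hstack([a[0],b[0]])[:,:,::-1],(800,300)))
E
```

```text
{'time': 0.0, 'q': array([-1.11846281,  0.50833839, -0.23755968,  1.5011628 ,  0.12568884,
        1.14887538, -0.15476277]), 'joint_velocities': array([-3.66970302e-05,  9.68444412e-04,  1.11047324e-03, -1.12876837e-03,
       -1.21363467e-03,  7.00515801e-04,  2.63951022e-03]), 'joint_efforts': array([-7.73780971e-05, -6.20590639e+01, -2.18690313e+00, -2.49661410e+01,
        1.25947778e-02,  1.19249162e-02,  1.63349398e-05]), 'ee_pos': array([0.21231589, 0.58724971, 0.20962022]), 'eef_rot': array([-1.51816973e-04,  1.72507483e-01,  9.85007799e-01, -8.83978999e-04]), 'contact_force': array([-0.34825681,  0.36461327, -0.57139556]), 'wrist_torque': array([-0.04912573,  0.02554034,  0.07670248]), 'finger_force': 0.0, 'width': 0.08541152140580831}
[[ 0.029 -0.988  0.149  0.356]
 [-1.    -0.029 -0.     0.121]
 [ 0.004 -0.149 -0.989  1.353]
 [ 0.     0.     0.     1.   ]] [[406.3   0.  264.5]
 [  0.  406.3 191.2]
 [  0.    0.    1. ]] -0.05326861019169252
[[ 0.966 -0.162  0.201  0.341]
 [-0.257 -0.53   0.808 -0.72 ]
 [-0.025 -0.832 -0.554  0.647]
 [ 0.     0.     0.     1.   ]] [[390.3   0.  257.3]
 [  0.  390.3 186.4]
 [  0.    0.    1. ]] -0.029968160081125652
```

View pics/top0.png

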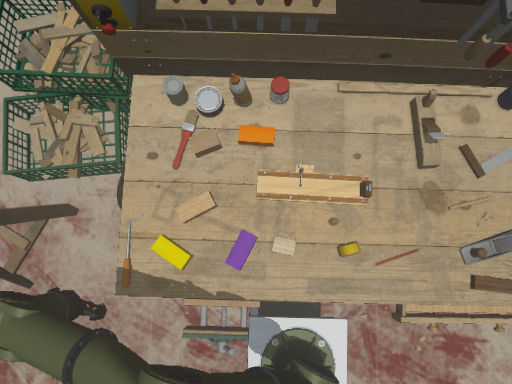

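View pics/side0.png

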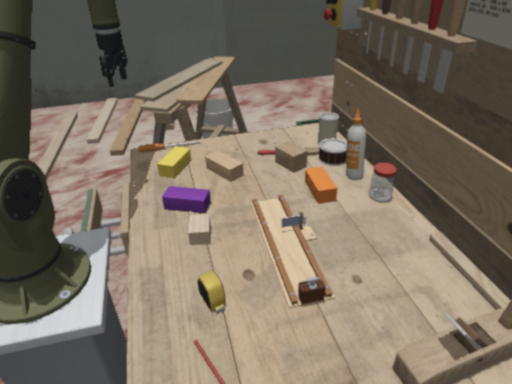

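The top view shows the plain wooden block at about (196,207), and the chute running from (257,186) to (370,188) with its flap at (302,176). The thick offcut is at (207,143), the short offcut at (284,245) and the tape at (348,249). The orange, purple and yellow blocks are look-alikes.

```bash
python3 - <<'E'
from h import *
f=np.load("pics/top0.npz"); ci=(f["K"],float(f["k1"]),f["T"]); P=pts("top",f["d"],ci); z=P[:,:,2]
def seg(name,u0,u1,v0,v1,zl,zh):
    m=np.zeros(z.shape,np.uint8); m[v0:v1,u0:u1]=((z>zl)&(z<zh))[v0:v1,u0:u1]
    n,l,st,c=cv2.connectedComponentsWithStats(m); k=1+np.argmax(st[1:,4]); q=P[l==k]
    r=cv2.minAreaRect((q[:,:2]*1000).astype(np.float32)); print(name,st[k],"z",np.median(q[:,2]).round(4),"rect",np.round(r[0],1),np.round(r[1],1),round(r[2],1))
    print(cv2.boxPoints(r).round(0).tolist())
print("bench",np.median(z[255:275,300:330]))
seg("part",170,222,185,228,.034,.06)
seg("thick",190,225,125,160,.045,.08)
seg("short",268,300,232,258,.025,.06)
seg("tape",332,365,236,262,.04,.09)
seg("chute",250,385,160,210,.012,.03)
seg("flap",285,325,160,190,.04,.07)
seg("stop",355,380,172,205,.033,.06)
cr=np.hstack([cv2.resize(f["p"][155:220,240:390],None,fx=5,fy=5,interpolation=2)])
cv2.imwrite("pics/crop.png",cr[:,:,::-1])
E
```

```text
bench 0.0001463430825530132
part [175 191  41  32 642] z 0.0454 rect [496.5 344.7] [ 56.1 120.7] 30.1
[[442.0, 383.0], [503.0, 278.0], [551.0, 307.0], [490.0, 411.0]]
thick [190 128  30  27 514] z 0.0607 rect [712.8 325.9] [62.1 89.5] 23.9
[[666.0, 354.0], [703.0, 272.0], [759.0, 298.0], [723.0, 379.0]]
short [272 236  24  20 345] z 0.0403 rect [379.2  54.7] [70.1 49.9] 79.2
[[348.0, 25.0], [397.0, 16.0], [410.0, 84.0], [361.0, 94.0]]
tape [340 242  21  14 208] z 0.0602 rect [ 375.1 -156.6] [34.4 65. ] 15.5
[[350.0, -130.0], [367.0, -192.0], [400.0, -183.0], [383.0, -121.0]]
chute [257 193 112  11 484] z 0.0183 rect [540.7 -39.7] [371.   20.8] 88.3
[[525.0, -225.0], [545.0, -225.0], [557.0, 145.0], [536.0, 146.0]]
flap [300 168   4  17  29] z 0.0505 rect [606.3   1.8] [54.  10.1] 1.5
[[579.0, 6.0], [579.0, -4.0], [633.0, -3.0], [633.0, 8.0]]
stop [361 181  12  16 127] z 0.0448 rect [ 571.9 -213.9] [33.5 51.7] 88.9
[[546.0, -230.0], [597.0, -231.0], [598.0, -198.0], [546.0, -197.0]]
```

View pics/crop.png

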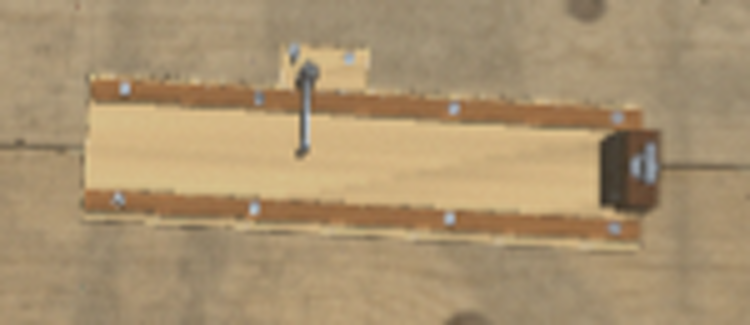

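The crop shows the chute rails, with the flap pin at crop (308,72), the flap tip at (301,152) and the stop face at about crop x=602. The part's measured size (56x121 mm, top at 45 mm) is right. I'm setting out towards it.

```bash
python3 -m pendant '[[-0.078,-0.0292,0,0],[-0.078,-0.0292,0,0],[-0.078,-0.0292,0,0],[-0.078,-0.0292,0,0],[-0.078,-0.0292,0,0],[-0.078,-0.0292,0,0],[-0.078,-0.0292,0,0],[-0.078,-0.0292,0,0],[-0.078,-0.0292,0,0]]' 1 40; python3 -m pendant '[[0,0,0,0.133],[0,0,0,0.133],[0,0,0,0.133],[0,0,0,0.133],[0,0,0,0.132],[0,0,0,0],[0,0,0,0]]'
cat >> h.py <<'E'
def fitline(q,along):
    # robust line: returns point, dir
    l=cv2.fitLine((q[:,:2]*1000).astype(np.float32),cv2.DIST_HUBER,0,.01,.01).ravel()
    return l
def toolaxes():
    from scipy.spatial.transform import Rotation as R
    s=readout.read_state(); w=s["eef_rot"]; return s,R.from_quat([w[1],w[2],w[3],w[0]]).as_matrix()
E
python3 - <<'E'
from h import *
f=np.load("pics/top0.npz"); ci=(f["K"],float(f["k1"]),f["T"]); P=pts("top",f["d"],ci); z=P[:,:,2]
m=(z>.0145)&(z<.022); m[:160]=0;m[210:]=0;m[:,:250]=0;m[:,385:]=0
q=P[m]
for lo,hi in ((.49,.54),(.54+.02,.62)):
    w=q[(q[:,0]>lo)&(q[:,0]<hi)&(q[:,1]<.13)&(q[:,1]>-.19)]
    A=np.c_[w[:,1],np.ones(len(w))]; k=np.ones(len(w),bool)
    for _ in range(5):
        c=np.linalg.lstsq(A[k],w[k,0],rcond=None)[0]; r=w[:,0]-A@c; k=abs(r)<.009
    print("x=",c.round(4),"*y, n",k.sum(), w[:,1].min().round(3))
s,R=toolaxes(); print(s["ee_pos"],R.round(3).tolist(),s["time"])
p,d,ci=grab("wrist","w0"); W=pts("wrist",d,ci)
m=((abs(W[:,:,2]-.045)<.008)&(np.hypot(W[:,:,0]-.4965,W[:,:,1]-.345)<.09)).astype(np.uint8)
q=W[m>0]; r=cv2.minAreaRect((q[:,:2]*1000).astype(np.float32)); print(r,len(q),np.median(q[:,2]))
E
```

```text
time: 1.0
ee_pos: [0.4988, 0.3434, 0.2102]
eef_rot: [-0.0, 0.172, 0.985, -0.0]
contact_force: [0.8, -0.3, -0.2]
width: 0.0855
finger_force: 0.0
time: 1.7
ee_pos: [0.4976, 0.3449, 0.2102]
eef_rot: [-0.0, 0.496, 0.868, -0.0]
contact_force: [-0.5, -1.1, 0.2]
width: 0.0854
finger_force: 0.0
x= [0.0135 0.5367] *y, n 181 -0.188
x= [0.0158 0.6139] *y, n 281 -0.188
[0.49762879 0.34490935 0.21018579] [[-0.508, 0.861, -0.0], [0.861, 0.508, -0.001], [-0.0, -0.001, -1.0]] 1.7
((497.14404296875, 342.8575439453125), (55.109825134277344, 120.4723892211914), 29.93067741394043) 5335 0.04555986017236713
```

View pics/w0.png

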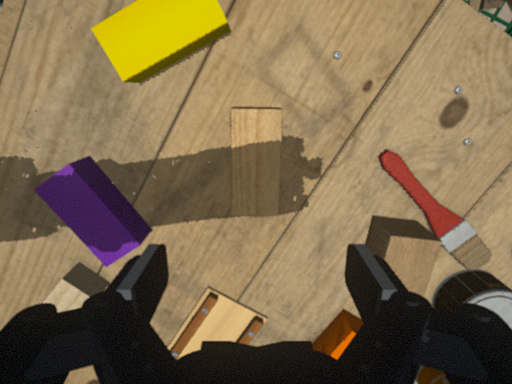

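The wrist view shows the part centred between the fingers at about (256,160) and aligned with the closing direction. I'm going down to grasp it.

```bash
python3 -m pendant '[[0,0,0.08,0],[0,0,0.08,0],[0,0,0.08,0],[0,0,0.08,0],[0,0,0.04,0],[0,0,0.032,0],[0,0,0,0]]' 1 40;  python3 -m pendant '[[0,0,0,0],[0,0,0,0],[0,0,0,0],[0,0,0,0],[0,0,0,0],[0,0,0,0],[0,0,0,0],[0,0,0,0]]' -1 40
```

```text
time: 2.45
ee_pos: [0.4965, 0.3439, 0.0121]
eef_rot: [-0.001, 0.497, 0.868, -0.002]
contact_force: [-0.2, 0.4, 0.5]
width: 0.0856
finger_force: 0.0
time: 3.25
ee_pos: [0.4985, 0.3453, 0.0161]
eef_rot: [0.0, 0.498, 0.867, 0.001]
contact_force: [-0.9, -0.4, 6.2]
width: 0.0532
finger_force: 42.3
```

```bash
python3 -m pendant '[[0,0,-0.07,0],[0,0,-0.07,0],[0,0,-0.06,0],[0,0,0,0.13],[0,0,0,0.13],[0,0,0,0.13],[0,0,0,0.13]]';  python3 -m pendant '[[-0.0857,0.0277,0,0],[-0.0857,0.0277,0,0],[-0.0857,0.0277,0,0],[-0.0857,0.0277,0,0],[-0.0857,0.0277,0,0],[-0.0857,0.0277,0,0],[0,0,0,0],[0,0,0,0],[0,0,0,0]]'
python3 - <<'E'
from h import *
s,R=toolaxes(); print(s["ee_pos"],R.round(4).tolist(),s["time"],s["width"])
for n in ("top","side"): grab(n,n+"1")
p,d,ci=grab("top","top1b"); W=pts("top",d,ci)
m=((abs(W[:,:,2]-.148)<.015)&(np.hypot(W[:,:,0]-.577,W[:,:,1]-.087)<.09)).astype(np.uint8)
p,d,ci=grab("wrist","w1")
# block underside/top in wrist
W=pts("wrist",d,ci)
q=W[(W[:,:,2]>.13)&(W[:,:,2]<.17)&(np.hypot(W[:,:,0]-.577,W[:,:,1]-.087)<.09)]; print(len(q),np.median(q[:,2]) if len(q) else 0)
E
```

```text
time: 3.95
ee_pos: [0.4978, 0.3449, 0.115]
eef_rot: [-0.0, 0.715, 0.7, 0.0]
contact_force: [-0.6, 0.7, -2.0]
width: 0.0536
finger_force: 43.6
time: 4.85
ee_pos: [0.5765, 0.0879, 0.1146]
eef_rot: [-0.0, 0.712, 0.702, 0.0]
contact_force: [0.3, 0.7, -2.6]
width: 0.0535
finger_force: 43.6
[0.57652538 0.08792227 0.11461314] [[0.0144, 0.9999, -0.0002], [0.9999, -0.0144, 0.0011], [0.0011, -0.0002, -1.0]] 4.85 0.05346225121571446
26145 0.14405741451967322
```

View pics/w1.png

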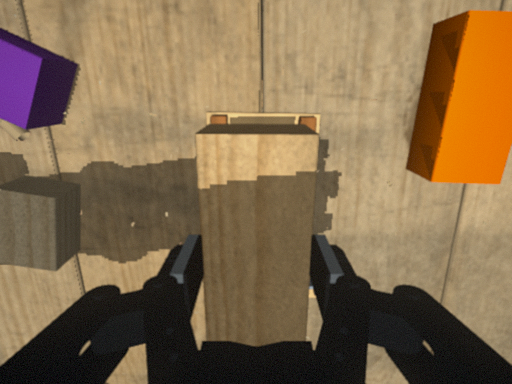

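View pics/side1.png

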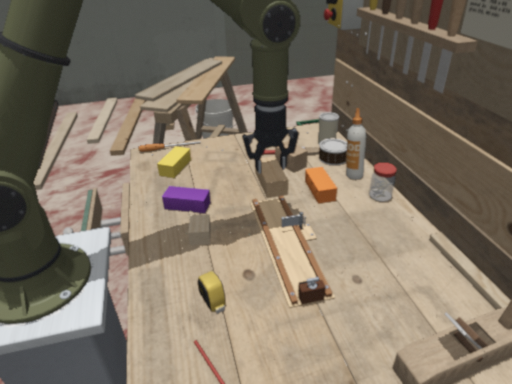

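The wrist view shows the held block (end edge v≈125, u 197–319) above the chute's open end (v≈113, rail ends at u≈210–229 and 299–317). I'll check the lateral offset in this one view.

```bash
python3 - <<'E'
from h import *
f=np.load("pics/w1.npz"); ci=(f["K"],float(f["k1"]),f["T"]); p=f["p"].astype(int); W=pts("wrist",f["d"],ci); z=W[:,:,2]
# block top face
m=(z>.138)&(z<.15); m[:,:170]=0; m[:,345:]=0
for v in (135,150,170,190,210,225):
    u=np.where(m[v])[0]; 
    a=onplane("wrist",[[u.min()-.5,v],[u.max()+.5,v]],.144,ci); print(v,u.min(),u.max(),a[:,:2].round(4).tolist(), a[:,0].mean().round(4),"chute mid",(.5753+.0147*a[0,1]).round(4))
# rails: reddish-brown
for v in (116,118,120,122):
    r=p[v,195:330]; k=np.where((r[:,0]-r[:,2]>55)&(r[:,0]<190))[0]+195
    zz=z[v,k]
    print(v,k.tolist()[:3],k.tolist()[-3:],np.median(zz).round(4) if len(k) else 0, onplane("wrist",[[k.min()-.5,v],[k.max()+.5,v]],.018,ci)[:,:2].round(4).tolist() if len(k) else 0)
v,u=np.where((z>.125)&(z<.15)&(np.arange(512)[None]>230)&(np.arange(512)[None]<290)); print("block end y",np.percentile(W[v,u,1],99.5).round(4))
k=(z[:, 245:275]<.012)&(z[:,245:275]>.003)&(np.arange(384)[:,None]<125)&(np.arange(384)[:,None]>100)
print("floor end y",np.percentile(W[:,245:275][k][:,1],99))
E
```

```text
135 195 319 [[0.5501, 0.1464], [0.6047, 0.1457]] 0.5774 chute mid 0.5775
150 196 318 [[0.55, 0.1398], [0.6046, 0.1391]] 0.5773 chute mid 0.5774
170 197 316 [[0.5498, 0.1307], [0.6041, 0.13]] 0.577 chute mid 0.5772
190 198 315 [[0.5496, 0.1211], [0.6041, 0.1204]] 0.5769 chute mid 0.5771
210 199 314 [[0.5493, 0.1112], [0.6041, 0.1105]] 0.5767 chute mid 0.5769
225 200 313 [[0.5493, 0.1035], [0.604, 0.1028]] 0.5766 chute mid 0.5768
116 [195, 196, 197] [327, 328, 329] 0.007 [[0.5258, 0.145], [0.6379, 0.1435]]
118 [195, 196, 197] [327, 328, 329] 0.0066 [[0.5257, 0.1434], [0.638, 0.1419]]
120 [195, 196, 197] [327, 328, 329] 0.0067 [[0.5256, 0.1417], [0.6381, 0.1403]]
122 [195, 196, 197] [327, 328, 329] 0.0067 [[0.5255, 0.1401], [0.6382, 0.1387]]
block end y 0.1468
floor end y 0.14684749545058548
```

```bash
python3 - <<'E'
from h import *
f=np.load("pics/w1.npz"); ci=(f["K"],float(f["k1"]),f["T"]); p=f["p"].astype(int); W=pts("wrist",f["d"],ci); z=W[:,:,2]
for v in (112,116,119,122):
    print(v,[(u,(z[v,u]*1000).round(0),p[v,u].tolist()) for u in list(range(203,234,2))+list(range(294,324,2))] if v==119 else [ (u,W[v,u,0].round(4),(z[v,u]*1000).round(0)) for u in list(range(203,234,3))+list(range(294,324,3))])
# chute edges in the current top picture, beyond the block
g=np.load("pics/top1b.npz"); ci=(g["K"],float(g["k1"]),g["T"]); p=g["p"].astype(int)
u=345
print([(v,p[v,u].tolist()) for v in range(166,208)])
print(onplane("top",[[345,v] for v in range(166,208,5)],.018,ci)[:,:2].round(4).tolist())
E
```

```text
112 [(203, np.float64(0.5302), np.float64(1.0)), (206, np.float64(0.5338), np.float64(7.0)), (209, np.float64(0.5363), np.float64(6.0)), (212, np.float64(0.539), np.float64(7.0)), (215, np.float64(0.5415), np.float64(7.0)), (218, np.float64(0.5439), np.float64(5.0)), (221, np.float64(0.5466), np.float64(6.0)), (224, np.float64(0.5492), np.float64(6.0)), (227, np.float64(0.5518), np.float64(5.0)), (230, np.float64(0.5544), np.float64(6.0)), (233, np.float64(0.5571), np.float64(7.0)), (294, np.float64(0.6104), np.float64(1.0)), (297, np.float64(0.6129), np.float64(2.0)), (300, np.float64(0.6157), np.float64(1.0)), (303, np.float64(0.6185), np.float64(-0.0)), (306, np.float64(0.6211), np.float64(-0.0)), (309, np.float64(0.6237), np.float64(0.0)), (312, np.float64(0.6263), np.float64(1.0)), (315, np.float64(0.6286), np.float64(2.0)), (318, np.float64(0.6312), np.float64(3.0)), (321, np.float64(0.6343), np.float64(1.0))]
116 [(203, np.float64(0.53), np.float64(1.0)), (206, np.float64(0.5335), np.float64(6.0)), (209, np.float64(0.5362), np.float64(7.0)), (212, np.float64(0.5404), np.float6
[... 3449 characters left out ...]
9]), (186, [202, 173, 127]), (187, [209, 180, 131]), (188, [217, 186, 137]), (189, [216, 187, 136]), (190, [215, 184, 135]), (191, [218, 189, 139]), (192, [220, 194, 142]), (193, [219, 193, 141]), (194, [221, 194, 141]), (195, [220, 193, 139]), (196, [219, 195, 142]), (197, [208, 175, 125]), (198, [161, 116, 73]), (199, [161, 115, 74]), (200, [163, 116, 73]), (201, [160, 117, 76]), (202, [171, 148, 108]), (203, [202, 177, 130]), (204, [149, 131, 102]), (205, [162, 144, 115]), (206, [163, 146, 117]), (207, [167, 149, 119])]
[[0.6506, -0.1474], [0.6334, -0.1474], [0.6163, -0.1473], [0.5993, -0.1473], [0.5824, -0.1473], [0.5655, -0.1473], [0.5486, -0.1473], [0.5319, -0.1473], [0.5152, -0.1473]]
```

My rail fit was clipped by its window, because the slope is nearer 0.03. I'm refitting.

```bash
python3 - <<'E'
from h import *
f=np.load("pics/top0.npz"); ci=(f["K"],float(f["k1"]),f["T"]); P=pts("top",f["d"],ci); z=P[:,:,2]
p=f["p"].astype(int)
m=(z>.0145)&(z<.022)&(p[:,:,0]-p[:,:,2]>60)&(p[:,:,0]<200); m[:160]=0;m[210:]=0;m[:,:250]=0;m[:,385:]=0
q=P[m]; C=[]
for b in (.5403,.6153):
    w=q[(q[:,1]<.145)&(q[:,1]>-.185)]; c=np.array([.03,b]); A=np.c_[w[:,1],np.ones(len(w))]
    for _ in range(6):
        k=abs(w[:,0]-A@c)<.011; c=np.linalg.lstsq(A[k],w[k,0],rcond=None)[0]
    print(c.round(4),k.sum()); C.append(c)
c=np.mean(C,0); print("mid x =",c)
g=np.load("pics/w1.npz")
for y in (.143,.087): print(y,c@[y,1])
E
```

```text
[0.0307 0.5412] 316
[0.0274 0.616 ] 298
mid x = [0.02902386 0.57859962]
0.143 0.5827500343500244
0.087 0.5811246982491529
```

Corrected centre line: x = 0.5786 + 0.029y, rail separation 74.8 mm, and it agrees with the wrist view. The block needs +4.6 mm sideways and about 0.75° of turn before lowering.

```bash
python3 -m pendant '[[0,0.0092,0,0.0125],[0,0,0.05,0],[0,0,0.05,0],[0,0,0.04,0],[0,0,0.02,0],[0,0,0,0],[0,0,0,0],[0,0,0,0]]'
python3 - <<'E'
from h import *
s,R=toolaxes(); print(s["ee_pos"],R[0].round(4))
p,d,ci=grab("wrist","w2"); W=pts("wrist",d,ci); z=W[:,:,2]
zt=np.median(z[150:180,240:270]);print("top z",zt)
m=abs(z-zt)<.006
for v in (140,170,200,220):
    u=np.where(m[v,170:345])[0]+170; a=onplane("wrist",[[u.min()-.5,v],[u.max()+.5,v]],zt,ci); y=a[:,1].mean(); print(v,u.min(),u.max(),np.ptp(a[:,0]).round(4),"y",y.round(4),"err",(a[:,0].mean()-.5786-.029*y).round(4))
E
```

```text
time: 5.85
ee_pos: [0.5824, 0.0866, 0.0356]
eef_rot: [0.001, 0.717, 0.697, 0.001]
contact_force: [0.4, 0.5, -1.4]
width: 0.0533
finger_force: 43.6
[0.58240019 0.08658967 0.03562214] [0.029  0.9996 0.002 ]
top z 0.06508785978202516
140 195 318 0.0544 y 0.1421 err 0.0012
170 197 316 0.0543 y 0.1286 err 0.0012
200 199 314 0.0542 y 0.1141 err 0.0012
220 200 313 0.0544 y 0.104 err 0.0012
```

View pics/w2.png

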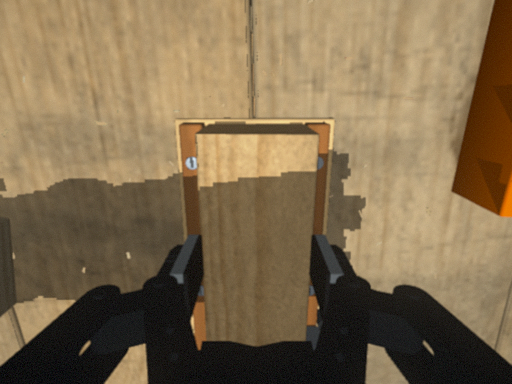

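The wrist view shows the block (u 196–318) centred between the rail outer edges (u≈181–331) and parallel to them, with its underside about 20 mm up. I'm lowering it in.

```bash
python3 -m pendant '[[0,-0.001,0.01,0],[0,0,0.01,0],[0,0,0.004,0],[0,0,0,0],[0,0,0,0]]'; python3 -m pendant '[[0,0,0.003,0],[0,0,0,0],[0,0,0,0]]'
python3 - <<'E'
from h import *
s,R=toolaxes(); print(s["ee_pos"])
p,d,ci=grab("wrist","w3"); W=pts("wrist",d,ci); print("top z",np.median(W[150:180,240:270,2]))
E
```

```text
time: 6.4
ee_pos: [0.5809, 0.0864, 0.0223]
eef_rot: [-0.0, 0.717, 0.697, -0.0]
contact_force: [-1.5, -0.9, -1.0]
width: 0.0533
finger_force: 43.7
time: 6.7
ee_pos: [0.5811, 0.0864, 0.0221]
eef_rot: [0.0, 0.717, 0.697, 0.0]
contact_force: [-3.3, -0.3, 9.2]
width: 0.0536
finger_force: 44.8
[0.58105057 0.08642592 0.02206443]
top z 0.05160227820440136
```

The block is seated: its top is at 51.6 mm, with 9 N of contact. I'm releasing it, rising and checking.

```bash
python3 -m pendant '[[0,0,0,0],[0,0,0,0],[0,0,0,0],[0,0,0,0],[0,0,0,0],[0,0,-0.03,0],[0,0,-0.06,0],[0,0,-0.09,0],[0,0,-0.04,0],[0,0,0,0]]' 1; python3 -m pendant '[[0.08,0,0,0],[0.08,0,0,0],[0,0,0,0],[0,0,0,0],[0,0,0,0]]' -1 40
python3 - <<'E'
from h import *
s,R=toolaxes(); print(s["ee_pos"],R[0].round(4),s["width"],s["contact_force"])
for n in ("top","wrist"):
    p,d,ci=grab(n,n+"4"); W=pts(n,d,ci)
    m=((abs(W[:,:,2]-.051)<.006)&(abs(W[:,:,0]-.581)<.04)&(abs(W[:,:,1]-.087)<.075))
    q=W[m]; print(n,len(q), cv2.minAreaRect((q[:,:2]*1000).astype(np.float32)) if len(q) else 0)
E
```

```text
time: 7.75
ee_pos: [0.5831, 0.0866, 0.1344]
eef_rot: [0.002, 0.717, 0.697, 0.003]
contact_force: [0.3, 0.2, -1.0]
width: 0.0854
finger_force: 0.0
time: 8.25
ee_pos: [0.583, 0.1649, 0.1301]
eef_rot: [0.0, 0.718, 0.696, -0.001]
contact_force: [-0.0, -0.9, 0.0]
width: 0.0124
finger_force: 0.0
[0.58298631 0.1649404  0.13014016] [ 0.0302  0.9995 -0.0012] 0.01241522253852664 [-0.01061921 -0.88959668  0.02772666]
top 275 ((579.938232421875, 58.3320198059082), (62.562068939208984, 54.63146209716797), 86.91194915771484)
wrist 2797 ((580.92431640625, 84.86747741699219), (121.38617706298828, 54.94953536987305), 87.962646484375)
```

View pics/wrist4.png

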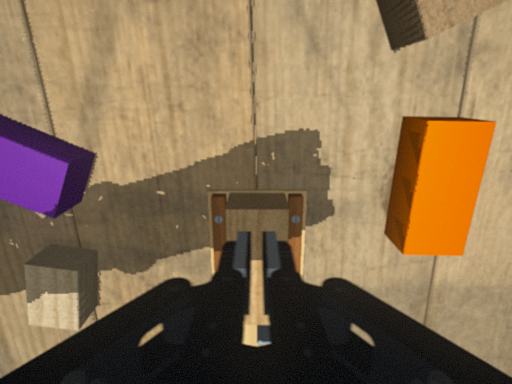

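The wrist view shows the block lying between the rails (tail edge at v≈208, u 228–288), with the shut fingers behind and above it. The measured centre is (0.581, 0.085), angle 2°, as wanted. Next I go down behind the tail.

```bash
python3 -m pendant '[[0.016,-0.006,0,0],[0,0,0.06,0],[0,0,0.06,0],[0,0,0.06,0],[0,0,0.034,0],[0,0,0,0],[0,0,0,0],[0,0,0,0]]' -1 40; python3 -m pendant '[[-0.01,0,0,0],[-0.01,0,0,0],[-0.01,0,0,0],[-0.01,0,0,0],[-0.01,0,0,0],[-0.01,0,0,0],[-0.01,0,0,0],[-0.01,0,0,0],[-0.01,0,0,0],[-0.01,0,0,0]]'
```

```text
time: 9.15
ee_pos: [0.5815, 0.1747, 0.0253]
eef_rot: [0.0, 0.717, 0.697, 0.001]
contact_force: [-0.2, -0.0, 0.3]
width: -0.0005
finger_force: 0.0
time: 10.15
ee_pos: [0.5788, 0.1257, 0.024]
eef_rot: [-0.001, 0.717, 0.697, 0.001]
contact_force: [-0.9, 6.5, 3.1]
width: 0.0001
finger_force: 3.2
```

```bash
python3 -m pendant '[[-0.01,0,0,0],[-0.01,0,0,0],[-0.01,0,0,0],[-0.01,0,0,0],[-0.01,0,0,0],[-0.01,0,0,0],[-0.01,0,0,0],[-0.01,0,0,0],[-0.01,0,0,0],[-0.01,0,0,0]]'
python3 - <<'E'
from h import *
p,d,ci=grab("top","top5"); W=pts("top",d,ci)
cv2.imwrite("pics/c5.png",cv2.resize(p[140:220,230:390],None,fx=5,fy=5,interpolation=2)[:,:,::-1])
m=((abs(W[:,:,2]-.051)<.006)&(abs(W[:,:,0]-.579)<.033)&(W[:,:,1]<.05)&(W[:,:,1]>-.15)); print(cv2.minAreaRect((W[m][:,:2]*1000).astype(np.float32)), np.percentile(W[m][:,1],1))
E
```

```text
time: 11.15
ee_pos: [0.5773, 0.0752, 0.0239]
eef_rot: [-0.0, 0.717, 0.697, 0.0]
contact_force: [-0.2, 3.1, 2.0]
width: 0.0001
finger_force: 2.0
((579.5219116210938, -40.894107818603516), (30.23094367980957, 62.28386688232422), 89.05995178222656) -0.055941359433919015
```

View pics/c5.png

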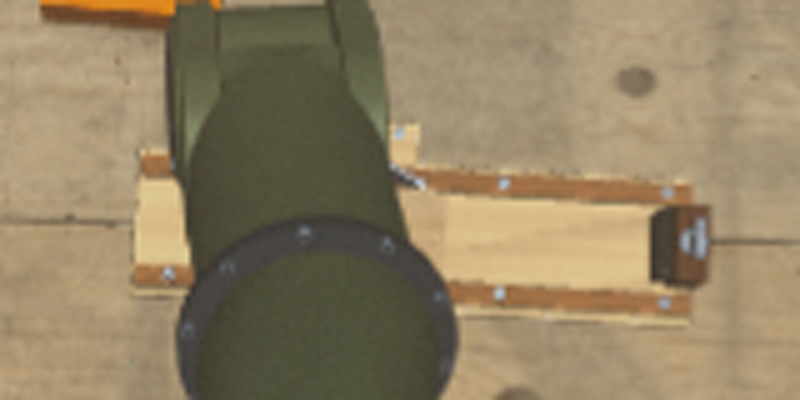

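The crop shows the flap open (tip at crop (422,187)) alongside the advancing block, whose front is at crop x≈445. The stop face is at crop x≈652. I'm pushing on.

```bash
python3 -m pendant '[[-0.01,0,0,0],[-0.01,0,0,0],[-0.01,0,0,0],[-0.01,0,0,0],[-0.01,0,0,0],[-0.01,0,0,0],[-0.01,0,0,0],[-0.01,0,0,0],[-0.01,0,0,0],[-0.01,0,0,0]]'
python3 -m pendant '[[-0.01,0,0,0],[-0.01,0,0,0],[-0.01,0,0,0],[-0.01,0,0,0],[-0.01,0,0,0],[-0.008,0,0,0],[-0.008,0,0,0],[-0.006,0,0,0],[-0.006,0,0,0],[-0.004,0,0,0],[-0.004,0,0,0],[-0.002,0,0,0]]'
```

```text
time: 12.2
ee_pos: [0.5759, 0.0241, 0.0239]
eef_rot: [-0.0, 0.717, 0.697, -0.0]
contact_force: [-0.2, 2.7, 0.6]
width: -0.0002
finger_force: 1.6
time: 13.4
ee_pos: [0.5749, -0.0196, 0.024]
eef_rot: [0.0, 0.717, 0.697, -0.0]
contact_force: [-1.8, 2.7, -0.0]
width: 0.0002
finger_force: 1.3
```

```bash
python3 -m pendant '[[-0.005,0,0,0],[-0.005,0,0,0],[-0.005,0,0,0],[-0.005,0,0,0],[-0.005,0,0,0],[-0.005,0,0,0],[-0.004,0,0,0],[-0.004,0,0,0],[-0.002,0,0,0],[-0.002,0,0,0],[0,0,0,0]]'
python3 -m pendant '[[-0.001,0,0,0],[-0.001,0,0,0],[-0.001,0,0,0],[-0.001,0,0,0],[-0.001,0,0,0],[-0.001,0,0,0],[-0.001,0,0,0],[-0.001,0,0,0],[-0.001,0,0,0],[-0.001,0,0,0]]'
```

```text
time: 14.5
ee_pos: [0.5745, -0.0405, 0.0241]
eef_rot: [0.0, 0.717, 0.697, 0.0]
contact_force: [0.3, -0.0, 0.9]
width: -0.0004
finger_force: 0.4
time: 15.5
ee_pos: [0.5742, -0.0454, 0.024]
eef_rot: [0.0, 0.717, 0.697, 0.0]
contact_force: [0.2, 2.3, 1.4]
width: -0.0002
finger_force: 1.1
```

```bash
python3 -m pendant '[[-0.001,0,0,0],[-0.001,0,0,0],[-0.001,0,0,0],[-0.001,0,0,0],[-0.001,0,0,0],[-0.001,0,0,0],[-0.001,0,0,0],[-0.001,0,0,0]]'
```

```text
time: 16.3
ee_pos: [0.5741, -0.0494, 0.024]
eef_rot: [0.0, 0.717, 0.697, 0.0]
contact_force: [0.3, 2.7, 1.0]
width: -0.0001
finger_force: 1.1
```

```bash
python3 -m pendant '[[-0.001,0,0,0],[-0.001,0,0,0],[-0.001,0,0,0],[-0.001,0,0,0]]' | sed -n '1,2p;4p'
```

```text
time: 16.7
ee_pos: [0.574, -0.0515, 0.024]
contact_force: [-0.0, 2.3, 2.2]
```

```bash
python3 -m pendant '[[-0.001,0,0,0],[-0.001,0,0,0],[-0.001,0,0,0],[-0.001,0,0,0]]' | sed -n '1,2p;4p'
```

```text
time: 17.1
ee_pos: [0.5739, -0.0535, 0.024]
contact_force: [0.8, 2.8, 1.5]
```

```bash
python3 -c "
from h import *
print(readout.read_state()['contact_force'])"
```

```text
[0.75100565 2.78523532 1.46163972]
```

```bash
python3 -m pendant '[[-0.001,0,0,0],[-0.001,0,0,0],[-0.001,0,0,0],[-0.001,0,0,0]]' | sed -n '1,2p;4p'
```

```text
time: 17.5
ee_pos: [0.5739, -0.0554, 0.024]
contact_force: [0.6, 1.2, 1.5]
```

```bash
python3 -m pendant '[[-0.001,0,0,0],[-0.001,0,0,0],[-0.001,0,0,0],[-0.001,0,0,0]]' | sed -n '1,2p;4p'
```

```text
time: 17.9
ee_pos: [0.5738, -0.0574, 0.024]
contact_force: [0.9, 3.1, 1.0]
```

```bash
python3 -m pendant '[[-0.001,0,0,0],[-0.001,0,0,0],[-0.001,0,0,0],[-0.001,0,0,0]]' | sed -n '1,2p;4p'
```

```text
time: 18.3
ee_pos: [0.5738, -0.0594, 0.024]
contact_force: [-0.2, 2.2, 1.8]
```

```bash
python3 -m pendant '[[-0.001,0,0,0],[-0.001,0,0,0],[-0.001,0,0,0],[-0.001,0,0,0]]' | sed -n '1,2p;4p'
```

```text
time: 18.7
ee_pos: [0.5737, -0.0615, 0.024]
contact_force: [0.7, 2.3, 2.4]
```

```bash
python3 -m pendant '[[-0.001,0,0,0],[-0.001,0,0,0],[-0.001,0,0,0],[-0.001,0,0,0]]' | sed -n '1,2p;4p'
```

```text
time: 19.1
ee_pos: [0.5737, -0.0635, 0.024]
contact_force: [1.3, 2.1, 0.7]
```

```bash
python3 -m pendant '[[-0.001,0,0,0],[-0.001,0,0,0],[-0.001,0,0,0]]' | sed -n '1,2p;4p'
```

```text
time: 19.4
ee_pos: [0.5736, -0.065, 0.024]
contact_force: [0.5, 2.7, 1.5]
```

```bash
python3 -m pendant '[[-0.001,0,0,0],[-0.001,0,0,0],[-0.001,0,0,0]]' | sed -n '1,2p;4p'
```

```text
time: 19.7
ee_pos: [0.5735, -0.0665, 0.024]
contact_force: [0.7, 2.3, 0.5]
```

```bash
python3 -m pendant '[[-0.001,0,0,0],[-0.001,0,0,0],[-0.001,0,0,0]]' | sed -n '1,2p;4p'
```

```text
time: 20.0
ee_pos: [0.5735, -0.0672, 0.024]
contact_force: [0.7, 5.4, 1.7]
```

```bash
python3 -m pendant '[[-0.0006,0,0,0],[0,0,0,0]]' | sed -n '1,2p;4p'
```

```text
time: 20.2
ee_pos: [0.5735, -0.0672, 0.024]
contact_force: [0.7, 5.3, 2.0]
```

```bash
python3 -m pendant '[[-0.0006,0,0,0],[0,0,0,0]]' | sed -n '1,2p;4p'
```

```text
time: 20.4
ee_pos: [0.5735, -0.0672, 0.024]
contact_force: [0.7, 5.8, 1.8]
```

```bash
python3 -m pendant '[[-0.002,0,0,0],[0,0,0,0]]' | sed -n '1,2p;4p'
```

```text
time: 20.6
ee_pos: [0.5735, -0.0675, 0.024]
contact_force: [0.0, 7.4, 2.4]
```

```bash
python3 -m pendant '[[-0.003,0,0,0],[0,0,0,0],[0,0,0,0]]' | sed -n '1,2p;4p'
```

```text
time: 20.9
ee_pos: [0.5735, -0.0678, 0.024]
contact_force: [1.3, 10.6, 2.9]
```

```bash
python3 -m pendant '[[-0.0016,0,0,0],[0,0,0,0],[0,0,0,0],[0,0,0,0],[0,0,0,0],[0,0,0,0],[0,0,0,0],[0,0,0,0]]' | sed -n '1,2p;4p'
```

```text
time: 21.7
ee_pos: [0.5735, -0.0678, 0.024]
contact_force: [0.5, 12.7, 2.6]
```

Pressed with about 12 N including friction, for over half a second. Now I ease off gently.

```bash
python3 -m pendant '[[0.001,0,0,0],[0.001,0,0,0],[0.001,0,0,0],[0.001,0,0,0],[0.001,0,0,0],[0.001,0,0,0],[0.001,0,0,0],[0.001,0,0,0],[0.001,0,0,0],[0.001,0,0,0],[0.001,0,0,0],[0,0,0,0]]' | sed -n '1,2p;4p'
```

```text
time: 22.9
ee_pos: [0.5732, -0.0671, 0.0238]
contact_force: [0.6, -0.1, 0.2]
```

Force is zero. A small extra clearance, then straight up.

```bash
python3 -m pendant '[[0.002,0,0,0],[0.002,0,0,0],[0,0,0,0],[0,0,-0.01,0],[0,0,-0.02,0],[0,0,-0.04,0],[0,0,-0.06,0],[0,0,-0.08,0],[0,0,-0.08,0],[0,0,0,0]]'; python3 -m pendant '[[0.09,0,0,0],[0.09,0,0,0],[0.09,0,0,0],[0.09,0,0,0],[0,0,0,0],[0,0,0,0],[0,0,0,0]]'|head -2
python3 - <<'E'
from h import *
p,d,ci=grab("top","top6"); W=pts("top",d,ci)
m=((abs(W[:,:,2]-.051)<.004)&(abs(W[:,:,0]-.575)<.033)&(W[:,:,1]<-.03)&(W[:,:,1]>-.18)); print(cv2.minAreaRect((W[m][:,:2]*1000).astype(np.float32)), np.median(W[m][:,2]))
cv2.imwrite("pics/c6.png",cv2.resize(p[140:220,230:390],None,fx=5,fy=5,interpolation=2)[:,:,::-1])
E
```

```text
time: 23.9
ee_pos: [0.5768, -0.065, 0.1756]
eef_rot: [0.004, 0.717, 0.697, 0.003]
contact_force: [0.5, 0.4, 0.2]
width: 0.0
finger_force: 0.0
time: 24.6
ee_pos: [0.5788, 0.1142, 0.1691]
((571.1986083984375, -129.26844787597656), (102.01565551757812, 54.92185592651367), 88.94696044921875) 0.051283166822795545
```

View pics/c6.png

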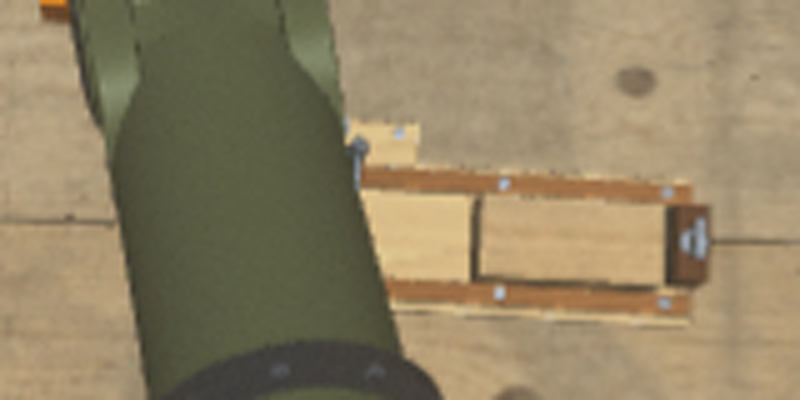

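The crop shows the block lying flat between the rails (crop x 478–668), up against the stop. The flap is shut behind it (pin at (358,147), leaf straight across) and the hand is clear.

```bash
python3 -c "
from workcell import order
print(order.close_job())"
```

```text
the job is handed in; nothing more can be done
None
```

The block was laid in the infeed, pushed through the flap and pressed on the stop (about 12 N felt, including roughly 2 N of friction) for over half a second; the last picture shows it lying in the chute, flap shut and hand clear, and the job is handed in at about 25 s, though no verdict was returned.

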